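Hold the big clip open over the menu board

TASK

A colleague wants to slip a notice onto the menu board: take the wide spring clip off the steel strip by squeezing its handles, carry it to the menu board, and hold it squeezed wide open over about the middle of the board's top edge, with the edge well down between the two gaping jaws and the clip touching the board nowhere. Finish like that, still gripping the clip open in mid-air, without letting go. Leave the narrow clip, the menu board and everything else on the counter where they are.

Things in the scene. Friction and masses are not known exactly. Their poses are not given: they have to be found in the camera images.
- wide_clip: The WIDE of two dark steel spring clips: 36 mm wide along its y (the other is 18 mm), loose, 60 g. It starts jaws down astride the strip of the clip rail, pinching it with 3 N, its barrel resting on the strip's top edge. Origin: middle of the 12 mm thick barrel (pivot). z points up to the handles, y runs along barrel and strip, x is the squeezing direction. Jaw tips 38 mm below the origin
- wide_clip_grip (a point): midway between the wide clip's two handles, 34 mm above its origin (axes as the clip's): good TCP place, fingers closing along x. Handles splay in a V to 38 mm above the origin, 57 mm apart outside; squeezed to the stop their outer faces are parallel, 25 mm apart, 4 to 45 mm above the origin
- wide_clip_front (a joint): swing of the wide clip's front lever (the one at the clip's -x), rad: 0 when pinching the 4 mm strip, grows as the jaw opens, 0.38 at the stop, -0.05 shut on nothing. Squeezing takes about 3 N at the handles at first, 7 N at the stop; a grip of 20 to 40 N just holds it firmly at the stop, no harm
- wide_clip_back (a joint): the same for the back lever (at +x); both levers swing equally. At the stop the gap between the jaw tips is 32 mm and the tips are 34 mm below the origin
- wide_clip_front_lip (a point): middle of the inner lower edge of the front jaw's lip (wide clip); the lip is 6 mm tall, inside it the jaw is hollowed by 3.5 mm
- wide_clip_back_lip (a point): the same point of the back jaw
- narrow_clip: the NARROW clip (18 mm wide), otherwise of the same shape and heights, loose, on the same strip 65 to 95 mm from the wide one, centre to centre, on either side; leave it alone. Origin: middle of its barrel
- clip_rail: fixed clip rail: wooden foot 60x170x20 mm with an upright bare steel strip 4 mm thick and 150 mm long (along its y), top edge 70 mm above the counter. Origin under its centre, on the counter
- menu_board: the menu board, loose, 600 g: a stiff upright board 120 mm wide (its y), 4 mm thick (its x) with a picture of a cup on the -x side, standing in a wooden block 60x110x24 mm; top edge 130 mm above the counter. Origin under the centre of the block, on the counter. The rail and the board stand one to the left, one to the right; which is which changes
- board_top (a point): middle of the board's top edge; axes as the board's: x across its thickness, y along the edge, z up
- stamp: bystander: small hand stamp 28x36x60 mm, between the rail and the board
- bell: bystander: counter bell 74 mm wide, 50 mm tall
- travel_cup: bystander: lidded cup 73 mm wide, 100 mm tall
- lids: bystander: stack of cup lids 73 mm wide, 45 mm tall
- stirrers: bystander: cup of stirrers 64 mm wide, 142 mm tall
- jar: bystander: glass jar with coins 69 mm wide, 92 mm tall
- pen: bystander: pen lying near the front edge, 145 mm long, 12 mm thick
There are look-alikes about, which are no part of the job. What is shaped like the wide_clip but purple or turquoise is not meant.

How it is judged:
By the outcome, as a careful person would: the job done as asked, in the order asked, and still so for the second after the job is handed in, while the arm keeps its last pose, push and grip.
It also fails if it takes over 38 s, if anything falls off the work surface, if the arm or the gripper's body presses on something with over 40 N, if the wrist force passes 120 N, or if a joint passes its speed limit or range.

ROBOT

A 6-joint arm with a two-finger parallel gripper is mounted at the origin on a cart in front of the work surface, level with it; the furniture and walls round the work are solid. World frame = base frame: x ahead of the robot, y to its left, z up, the work surface at z = 0. Lengths are in m, angles in degrees, forces in N, time in s.
With the tool pointing down it reaches from about 0.375 to 0.75 m from the base axis. Payload 9 kg.
Tool frame: the origin (TCP) lies between the finger pads, 19 mm behind the fingertips; this is the grasp point; z points along the fingers, y is the line along which they close (so a half turn about z gives the same grasp; the last joint's range is limited). The gripper opens to 85 mm and grips with 20 to 120 N. Pads are 22 mm wide; open, the fingers measure 114 mm over their backs; the gripper's body (76 mm by 85 mm) begins 54 mm behind the grasp point. The pads swing forward as they close: fully open they stand 13 mm farther back than shut.
Start: joints at [57.428, 5.964, 5.575, 89.605, 0, 77.527], TCP at [0.206, 0.563, 0.25] pointing down, gripper open.
Joint ranges: [-171.21, 171.21], [-48.23, 106.86], [-62.78, 66.21], [-105.2, 120.99], [-86.42, 89.51], [-180, 180]. Speed limits (degrees/s): [127.2, 127.2, 147.25, 180, 180, 180].

INTERFACE

Orientations are given as [roll, pitch, yaw] about the fixed x, y, z axes, in that order (R = Rz(yaw) Ry(pitch) Rx(roll)).
In Python, from plant import robot gives the robot as it stands. Calls block until the motion is done:
- robot.move_pose(position, orientation): joint-space move of the TCP to a pose.
- robot.line_to(position, vel=0.15, rotation=None, guard=None): straight line of the TCP; rotation=None keeps the orientation; vel is the mean speed in m/s. With guard (N) it stops when the force on the tool has changed by that much, and returns True; else False.
- robot.goto_joints(angles): joint-space move.
- robot.set_gripper(opening): finger opening in m; the grip force is fixed at half the most; returns when the fingers have stopped.
- robot.pause(seconds).
- robot.ik(position, orientation): joint angles nearest the present ones, or None.
- robot.observe(): the state.
- robot.grab_frame(name): name is "scene" or "top" or "wrist"; returns the picture (420x560x3 uint8, blue, green, red); there is no depth.
- robot.get_calibration(name): a dict with "vertical_fov" (degrees; the focal length in pixels is half the picture's height over the tangent of half this angle, whatever the lens; pixels are square), "cx", "cy" (the principal point, pixels), "rvec" (rotation vector, rad) and "tvec" (3), from world to camera coordinates, as OpenCV has them. Camera axes: x right, y down, z forward; pixel columns grow to the right and rows downward; lengths in m; the calibration is good to about 2 mm. The wrist camera is an equidistant fisheye: a pixel r from the principal point sees the ray r / f radians off the axis. A picture is of the moment at which its call begins: read the wrist's pose just before it. get_calibration takes no time and is no camera call; for the wrist camera it gives the pose at the moment of the call.
A pose or a line that the arm cannot do raises robot.IKError and nothing moves.
- robot.job_done(): hands the job in; it is judged then, once.
The state is a dict: "time": time; "q": joint angles; "qvel": joint speeds; "joint_torque": joint torques, N m; "tool_pos": TCP position; "tcp_rot": TCP orientation; "ft_force": force on the tool from outside, world axes, zero at the start; "torque": the same for the moment, N m; "gripper_width": finger opening in m; "gripper_force": force on a finger pad.
Only numpy, scipy, OpenCV 4.12 (cv2) and the standard library are available. Lean on these libraries where they do the work, as an engineer would, in place of code of your own. Each camera call takes 0.05 s, during which the arm holds its last target. There are 200 camera calls.

## Working session

There is one attempt and no reset: what is moved stays moved. The work goes in short steps, each a Python script; the robot and the scene stay as the last script left them, time stands still between calls to the robot, and variables do not carry over. Pictures are saved under pics/ and viewed, at most 10 in all, crops included, and the job is handed in when it is done.

```bash
mkdir -p pics; ls; python3 - <<'E'
from plant import robot
import cv2,numpy as np
for n in ("scene","top","wrist"):
    c=robot.get_calibration(n); f=robot.grab_frame(n); cv2.imwrite(f"pics/{n}0.png",f)
    R=cv2.Rodrigues(np.array(c["rvec"],float))[0]; print(n,c["vertical_fov"],c["cx"],c["cy"],(-R.T@np.array(c["tvec"]).ravel()).round(3),R[2].round(3))
o=robot.observe();print(o["time"],o["tcp_rot"])
E
```

```text
pics
scene 56.947175322503796 283.6476065635901 203.70363985705376 [ 0.196 -0.685  0.518] [ 0.409  0.782 -0.47 ]
top 50.520106943020195 279.3830191864358 213.58584957697695 [3.810e-01 1.000e-03 1.028e+00] [ 0.188 -0.002 -0.982]
wrist 65.70646984690485 278.1718674892486 210.81300362323523 [0.142 0.588 0.373] [ 0.252 -0.095 -0.963]
0.15 [-1.79941540e+02 -1.10863382e-02  1.59902302e+02]
```

View pics/scene0.png

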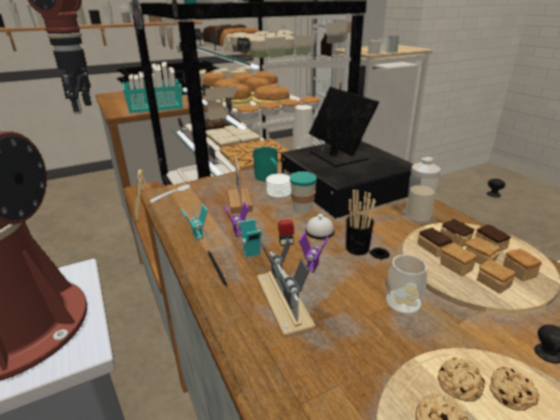

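View pics/top0.png

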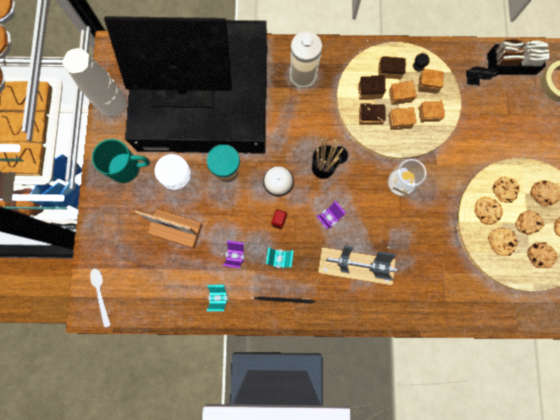

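The scene view shows the rail at (285,300) with two dark clips, the board at (238,205), and purple and turquoise look-alikes. In the top view the candidates are dark clips at (345,259) and (382,266), purple at (331,215) and (235,254), and turquoise at (280,258) and (217,298). The target is one of the two dark clips on the rail, so I'll crop close.

```bash
python3 - <<'E'
import cv2,numpy as np
t=cv2.imread("pics/top0.png")
a=cv2.resize(t[240:290,310:410],(800,400),interpolation=cv2.INTER_CUBIC)
s=cv2.imread("pics/scene0.png")
b=t[200:250,125:225]; b=cv2.resize(b,(400,200),interpolation=cv2.INTER_CUBIC)
c=cv2.resize(s[230:330,240:340],(400,400))[:200*2]
c=cv2.resize(s[235:335,225:425],(400,200),interpolation=cv2.INTER_CUBIC)
cv2.imwrite("pics/crop1.png",np.vstack([a,np.hstack([b,c])]))
E
```

```text
(no output)
```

View pics/crop1.png

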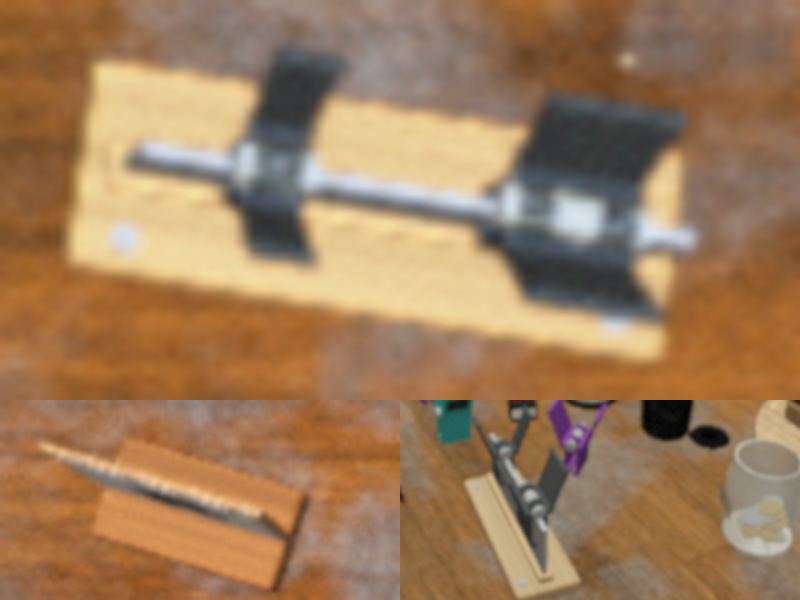

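The crop shows the wide clip on the right, at about crop (580,210), which is top px (382,266). It is twice as wide as the narrow one at (345,260). Next I'll measure the strip and board edge lines.

```bash
cat > h.py <<'E'
from plant import robot
import cv2,numpy as np
def cam(n):
    c=robot.get_calibration(n); c["f"]=210/np.tan(np.radians(c["vertical_fov"]/2)); c["R"]=cv2.Rodrigues(np.array(c["rvec"],float))[0]; c["t"]=np.array(c["tvec"],float).ravel(); return c
def ray(c,p,z,fish=False):
    u=np.array([p[0]-c["cx"],p[1]-c["cy"]])/c["f"]
    if fish:
        th=np.hypot(*u); d=np.r_[u/max(th,1e-9)*np.sin(th),np.cos(th)]
    else: d=np.r_[u,1]
    d=c["R"].T@d; o=-c["R"].T@c["t"]; return o+d*(z-o[2])/d[2]
def proj(c,P,fish=False):
    p=c["R"]@np.asarray(P)+c["t"]; x=p[:2]/p[2]
    if fish: x=p[:2]/np.hypot(*p[:2])*np.arctan2(np.hypot(*p[:2]),p[2])
    return x*c["f"]+[c["cx"],c["cy"]]
E
python3 - <<'E'
from h import *
c=cam("top")
def k(x,y,s,ox,oy): return ((x+.5)/s-.5+ox,(y+.5)/s-.5+oy)
def rep(n,a,b,z):
    A,B=ray(c,a,z),ray(c,b,z); d=A-B; print(n,A.round(4),B.round(4),((A+B)/2).round(4),np.hypot(*d[:2]).round(4),np.degrees(np.arctan2(d[1],d[0])).round(1))
rep("strip",k(130,157,8,310,240),k(695,240,8,310,240),.07)
rep("clip barrel",k(500,208,8,310,240),k(645,226,8,310,240),.08)
rep("narrow",k(275,175,8,310,240),k(276,175,8,310,240),.08)
rep("board",k(42,47,4,125,200),k(265,115,4,125,200),.13)
rep("block",k(120,38,4,125,200),k(305,95,4,125,200),.024)
rep("block",k(95,132,4,125,200),k(275,190,4,125,200),.024)
E
```

```text
strip [ 0.466  -0.1017  0.07  ] [ 0.4459 -0.2529  0.07  ] [ 0.456  -0.1773  0.07  ] 0.1525 82.4
clip barrel [ 0.453  -0.1987  0.08  ] [ 0.4487 -0.2371  0.08  ] [ 0.4509 -0.2179  0.08  ] 0.0386 83.7
narrow [ 0.4609 -0.1391  0.08  ] [ 0.4609 -0.1394  0.08  ] [ 0.4609 -0.1393  0.08  ] 0.0003 90.8
board [0.5534 0.2957 0.13  ] [0.5197 0.1796 0.13  ] [0.5365 0.2376 0.13  ] 0.1209 73.8
block [0.5797 0.2861 0.024 ] [0.548  0.1784 0.024 ] [0.5638 0.2322 0.024 ] 0.1123 73.6
block [0.525  0.2967 0.024 ] [0.4933 0.1928 0.024 ] [0.5091 0.2447 0.024 ] 0.1086 73.0
```

```bash
python3 - <<'E'
from h import *
for y in (82.4,-97.6): print(y,np.round(robot.ik([.4509,-.2179,.2],[180,0,y]),1), np.round(robot.ik([.5365,.2376,.2],[180,0,y-8.6]),1))
q=robot.observe()["q"]
y=min((82.4,-97.6),key=lambda y:abs(robot.ik([.4509,-.2179,.2],[180,0,y])[5]))
robot.move_pose([.4509,-.2179,.2],[180,0,y])
c=cam("wrist"); f=robot.grab_frame("wrist"); cv2.imwrite("pics/w1.png",f)
o=robot.observe(); print(y,o["time"],o["tool_pos"],o["tcp_rot"],-c["R"].T@c["t"])
for P in [(.466,-.1017,.07),(.4459,-.2529,.07),(.4509,-.2179,.076)]: print(proj(c,P,True).round(1))
E
```

```text
82.4 [-40.8 -11.7 -16.8  85.    0.   56.8] [ 11.1   3.4  -2.3  84.3   0.  117.3]
-97.6 [ -40.8  -11.7  -16.8   85.     0.  -123.2] [ 11.1   3.4  -2.3  84.3   0.  -62.7]
82.4 3.0833 [ 0.4511995  -0.21741997  0.20007536] [1.79993373e+02 3.47201152e-04 8.24618782e+01] [ 0.46063132 -0.14852142  0.32339898]
[277.1  62. ]
[277.1 249.9]
[277.5 211.5]
```

View pics/w1.png

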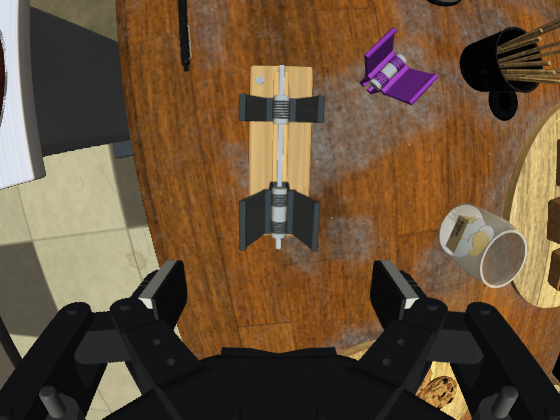

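The wrist view confirms the wide clip, with its barrel at (280,212), its handles spanning 240 to 320, and the strip running from (282,66) to (278,247). I'll refine the pose, grip and lift.

```bash
python3 - <<'E'
from h import *
c=cam("wrist")
A,B=ray(c,(282,66),.07,True),ray(c,(278,247),.07,True); d=A-B
y=np.degrees(np.arctan2(d[1],d[0])); C=ray(c,(280,212),.080,True)
print(A.round(4),B.round(4),np.hypot(*d[:2]),y,C)
cl=(C+np.array([.4509,-.2179,.08]))/2; cl=C*.7+np.array([.4509,-.2179,.08])*.3; y=.6*y+.4*82.4
print(cl,y)
robot.move_pose([cl[0],cl[1],.16],[180,0,y])
print(robot.line_to([cl[0],cl[1],.110],vel=.08,guard=8))
robot.set_gripper(0.0)
o=robot.observe(); print(o["time"],o["tool_pos"],o["gripper_width"],o["gripper_force"],o["ft_force"])
cv2.imwrite("pics/w2.png",robot.grab_frame("wrist"))
E
```

```text
[ 0.4693 -0.1054  0.07  ] [ 0.447  -0.2504  0.07  ] 0.146633488378197 81.24377361256896 [ 0.45292993 -0.21746508  0.08      ]
[ 0.45232095 -0.21759556  0.08      ] 81.70626416754138
False
4.75 [ 0.45317928 -0.21861704  0.11289057] 0.02222282044010605 58.84562149643898 [-4.41169421  2.46752609 18.2961475 ]
```

View pics/w2.png

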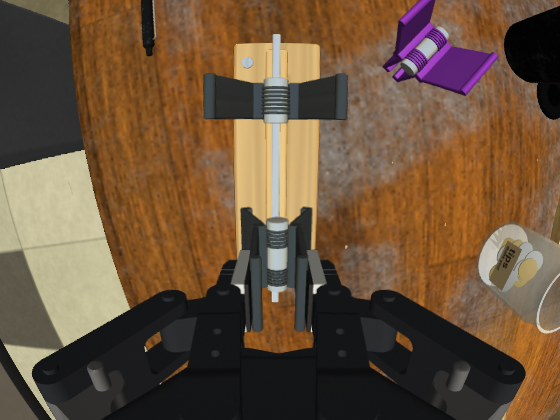

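The clip is squeezed with its handles parallel, at about (277,255), and the jaws gape clear of the strip. Now I'll lift, carry it to a standoff above the board, and check.

```bash
python3 - <<'E'
from h import *
p=robot.observe()["tool_pos"]
robot.line_to([p[0],p[1],.25],vel=.12)
robot.move_pose([.5365,.2376,.25],[180,0,73.8])
c=cam("wrist"); f=robot.grab_frame("wrist"); cv2.imwrite("pics/w3.png",f); s=robot.grab_frame("scene"); 
cv2.imwrite("pics/w3s.png",np.hstack([cv2.resize(f,(560,420))[:, 130:430],cv2.resize(s[130:270,175:335],(480,420),interpolation=cv2.INTER_CUBIC)]))
o=robot.observe(); print(o["time"],o["tool_pos"],o["tcp_rot"],o["gripper_width"],o["gripper_force"],o["ft_force"])
for P in [(.5534,.2957,.13),(.5197,.1796,.13)]: print(proj(c,P,True).round(1))
E
```

```text
7.9083 [0.53686467 0.23660277 0.25003295] [1.79991693e+02 6.31311948e-03 7.37196013e+01] 0.02202223695009833 58.408672884106636 [ 0.13734926  0.09711742 -0.6986436 ]
[277.2 132.7]
[277.5 280.4]
```

View pics/w3s.png

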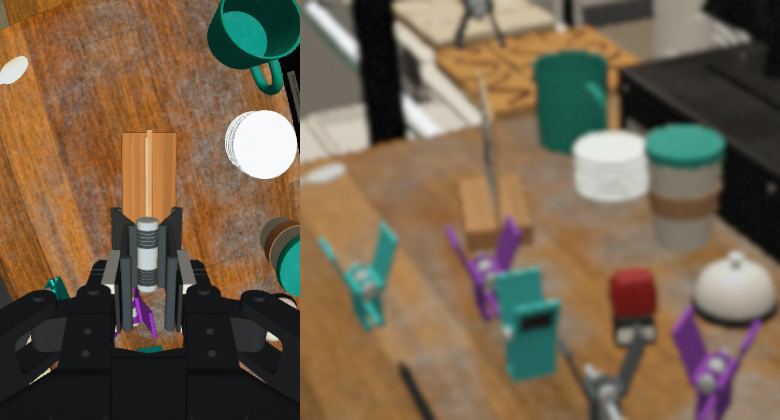

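The wrist view shows the clip held with its barrel at full-frame (277,255), the board edge running from (279,131) down under the clip, and nothing disturbed. I'll zoom in to get the edge line.

```bash
python3 - <<'E'
from h import *
f=cv2.imread("pics/w3.png"); cv2.imwrite("pics/w3z.png",cv2.resize(f[120:320,220:340],(480,800),interpolation=cv2.INTER_CUBIC)[:600])
c=cam("wrist"); o=robot.observe()["tool_pos"]
print(proj(c,[o[0],o[1],.213],True),-c["R"].T@c["t"])
E
```

```text
[277.89695311 254.78153421] [0.55649507 0.30332803 0.37334748]
```

View pics/w3z.png

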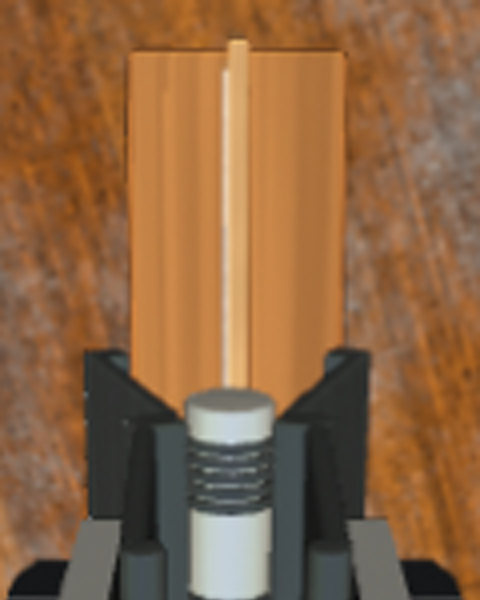

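```bash
python3 - <<'E'
from h import *
x,y=.5369+.0009,.2370
robot.line_to([x,y,.235],vel=.1)
print(robot.line_to([x,y,.185],vel=.06,guard=3))
robot.pause(.4)
o=robot.observe(); print(o["time"],o["tool_pos"],o["gripper_width"],o["ft_force"],o["torque"])
c=cam("wrist"); f=robot.grab_frame("wrist"); s=robot.grab_frame("scene"); cv2.imwrite("pics/w4f.png",f)
cv2.imwrite("pics/w4.png",np.hstack([cv2.resize(f[130:330,210:350],(280,400),interpolation=cv2.INTER_CUBIC),cv2.resize(s[130:230,185:295],(440,400),interpolation=cv2.INTER_CUBIC)]))
E
```

```text
False
9.5917 [0.53785497 0.23699242 0.18508943] 0.022224075763413856 [-0.00938763 -0.34622006 -0.64602517] [ 0.01912314  0.00706894 -0.03971171]
```

View pics/w4.png

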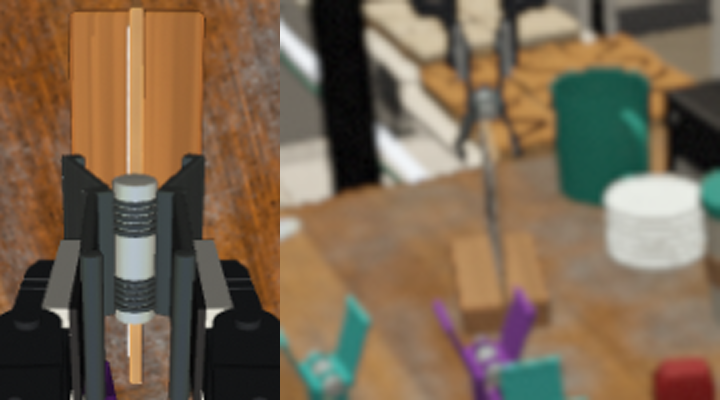

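```bash
python3 - <<'E'
from h import *
c=cam("scene"); k=lambda P:((proj(c,P)-[185,130])*4+[280,0]).round(0)
o=np.array(robot.observe()["tool_pos"]);ex=np.array([np.cos(np.radians(-16.2)),np.sin(np.radians(-16.2)),0]);ey=np.array([-ex[1],ex[0],0])
for dz in(.034,.037): 
  O=o-[0,0,dz]; print("barrel near end",k(O-ey*.016),"tips",k(O-[0,0,.034]-ex*.02-ey*.018),k(O-[0,0,.034]+ex*.02-ey*.018))
w=cam("wrist"); A=ray(w,(277.8,133.9),.13,True);B=ray(w,(278.3,320.8),.13,True); print(A,B,(A+B)/2,np.hypot(*(A-B)[:2]), "lateral",((A+B)/2-o)@ex,"along",((A+B)/2-o)@ey)
print("edge near,mid",k(B),k((A+B)/2))
s=robot.grab_frame("scene"); cv2.imwrite("pics/z5.png",cv2.resize(s[140:190,205:265],(720,600),interpolation=cv2.INTER_CUBIC))
E
```

```text
barrel near end [487. 105.] tips [461. 157.] [521. 151.]
barrel near end [487. 109.] tips [461. 161.] [521. 155.]
[0.55531942 0.29739059 0.13      ] [0.52248194 0.18346944 0.13      ] [0.53890068 0.24043002 0.13      ] 0.11855938388810677 lateral 7.700939132646407e-05 along 0.0035875794339880695
edge near,mid [496. 158.] [486. 124.]
```

View pics/z5.png

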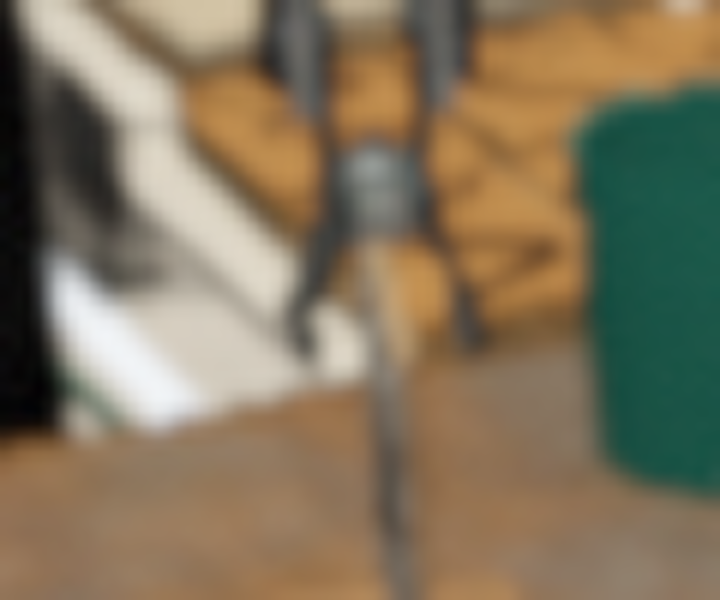

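The scene crop matches the projections: the edge is between the gaping jaws, about 20 mm below the pivot and laterally centred. I'll go 3 mm deeper and 2.5 mm along the edge, then hand in.

```bash
python3 - <<'E'
from h import *
o=np.array(robot.observe()["tool_pos"])
print(robot.line_to([o[0]+.0007,o[1]+.0024,.182],vel=.03,guard=3))
robot.pause(.5); o=robot.observe(); print(o["time"],o["tool_pos"],o["gripper_width"],o["ft_force"])
print(robot.job_done())
E
```

```text
False
10.525 [0.53850606 0.23942641 0.1820177 ] 0.022484300139883177 [-0.14438221  0.51677232 -0.71092132]
the job is handed in; nothing more can be done
None
```

I handed the job in at 10.5 s with the wide clip held squeezed open over about the middle of the board's top edge; by my measurements the edge is roughly 16 mm above the jaw tips, and the last force reading showed no contact with the board.

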